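# Sanitise and hold the sausage filler's front cap for fastening

### The job

Help me put the sausage filler back together: with its front cap (the round plate with the long spout) still in the drying rack, give it a shot of sanitiser by pressing the clamped bottle's nozzle right down and letting it spring back up. Then lift the cap out by its spout and press its flat face on the seal at the filler's mouth, centred and square, its two slotted ears level at the swing bolts, with a steady push of about 10 newtons, never ramming the seal. Keep it pressed for more than three seconds and finish while still holding it there for me to do up the wing nuts, leaving the other kitchen things where they are.

Things in the scene. Friction and masses are not known exactly. Their poses are not given: they have to be found in the camera images.
- cap: Front cap, aluminium, 0.24 kg: round plate 110 mm across, 8 mm thick, with a spout out of its middle and two slotted ears (to 75 mm from centre, 26 mm high). Origin: centre of the flat sealing face; +y out along the spout (cone to 30 mm, then plain 24 mm round tube to 130 mm), x along the ears, z up. Starts upright in the rack, spout to the robot's left, centre 95 mm high, leaning up to 2 deg.
- spout_grip (a point): Point on the axis of the cap's spout, 65 mm from the sealing face: a good place to grip the tube across its 24 mm from above (the plate's rim stands 55 mm above this axis; its front face is 57 mm from this point). Axes as the cap's.
- rack_slot (a point): Where the cap's origin is when it stands in the wire rack (fixed to the pan). Two wires stand up on either side of the plate, to 12 mm (spout side) and 20 mm (other side) above its centre: it comes out straight up.
- station: Shallow steel pan, 325 mm (along its x) by 176 mm (y) and 40 mm high, fixed, with the wire rack and, at its far right corner, the sanitiser bottle in a clamp. Origin: centre of its underside, on the table; turned with the cap.
- nozzle_top (a point): Centre of the flat round top of the white spray nozzle cap (28 mm in diameter, 20 mm high) on the sanitiser bottle (64 mm in diameter, white), 195 mm above the table when up; moves with the nozzle. z is up.
- nozzle (a joint): Travel of the nozzle cap in m: 0 up, 0.010 fully down. A spring resists with 2 N at the top and 7 N fully down, and brings it back up. Pressed counts beyond 0.008, back up under 0.002.
- filler: Horizontal sausage filler, fixed to the table: steel barrel 104 mm in diameter, 220 mm long, on a base plate 150 mm wide, with gear housing, rack and crank at its rear, the crank handle 192 mm high. Origin: on the table under the centre of the seal face. Its +y axis points level out of the mouth, towards the robot's left; the barrel runs to -y.
- mouth (a point): Centre of the outer face of the untouched seal at the filler's mouth, on the barrel's axis, 115 mm above the table. +y points level out of the mouth, x is level (two swing bolts lie folded back at 69 mm either side), z is up. The seated cap's origin lies here, its axes along these, up to 4 mm deeper (-y) as the seal gives.
- seal (a joint): How far the soft rubber seal ring (104 mm outer, 86 mm inner diameter, 6.5 mm proud of the steel flange) is pressed in, in m: 0 untouched, 0.006 at most. Springy: 4 N per mm, so 2.5 mm at 10 N; more than 25 N would ram it.
- nut_dish: Small steel dish (84 mm across, 22 mm high) with the two wing nuts in it; leave alone. Origin: centre of its underside.
- squeeze: Clear squeeze bottle, 54 mm in diameter, 170 mm high; leave alone. Origin: centre of its underside.
- tub: Open clear plastic tub, 90 mm across, 55 mm high; leave alone. Origin: centre of its underside.
- spoon: Kitchen spoon, about 175 mm long, lying near the robot; leave alone.
- scraper: Bench scraper lying flat, blade 110 x 120 mm with a black grip; leave alone.
- spare_spout: Smaller spare spout lying down, tube 18 mm in diameter, 120 mm long, with a 42 mm collar; leave alone.
- mill: Dark wooden pepper mill, 54 mm in diameter, 142 mm high; leave alone. Origin: centre of its underside.

How it is judged:
By the outcome, as a careful person would: the job done as asked, in the order asked, and still so for the second after the job is handed in, while the arm keeps its last pose, push and grip.
It also fails if it takes over 70 s, if anything falls off the work surface, if the arm or the gripper's body presses on something with over 40 N, if the wrist force passes 120 N, or if a joint passes its speed limit or range.

### The arm

A 6-joint arm with a two-finger parallel gripper is mounted at the origin on the work surface. World frame = base frame: x ahead of the robot, y to its left, z up, the work surface at z = 0. Lengths are in mm, angles in rad, forces in N, time in s.
With the tool pointing down it reaches from about 275 to 875 mm from the base axis. Payload 12.5 kg.
Tool frame: the origin (TCP) lies at the very end of the fingers, on their centre line; the grasp point (between the pads) lies 19 mm behind it (bot.grip_depth is the distance from the TCP to the grasp point, in mm); z points along the fingers, y is the direction in which the jaws open and shut (so a half turn about z gives the same grasp; the last joint's range is limited). The gripper opens to 85 mm and grips with 20 to 120 N. Pads are 22 mm wide; open, the fingers measure 114 mm over their backs; the gripper's body (76 mm by 85 mm) begins 54 mm behind the grasp point. The pads swing forward as they close: fully open they stand 13 mm farther back than shut.
Start: joints at [1.042, 0.351, 1.652, -0, 1.139, -0.085], TCP at [236.124, 496.719, 231.29] pointing down, gripper open.
Joint ranges: [-2.75, 2.75], [-0.79, 2.1], [0.01, 2.65], [-1.57, 4.71], [0.07, 3.14], [-2.87, 2.87]. Speed limits (rad/s): [2.22, 2.22, 2.79, 3.14, 3.14, 3.14].

### API

Orientations are given as a rotation vector (axis times angle).
In Python, from bench import bot gives the robot as it stands. The module is installed in compiled form; this text tells all that it offers.
- The arm moves only by the tool apply_moves, never from a script. Its argument "steps" is text: rows parted by semicolons, each of 6 numbers parted by spaces: the shift along the tool's x, y, z in m, then the turn, a rotation vector about the tool's x, y, z in degrees. A call has 1 to 12 rows; each row is the pose to reach, as a shift and turn from the pose measured when the call began, along the tool's axes at that moment; what a row does not reach only later rows make up. A row lasts 1/10 s, in which the tool goes at most 50 mm and 8.59 degrees, less where a joint would pass 70% of its speed; a pose out of reach is approached as far as the arm can. A call with a gripper value outside its range is refused whole. "gripper" is the closure, from -1 (fully open) to 1 (shut), set as the call begins (left out, the last holds). The fingers move at their own pace and stop on an object; the grip force is fixed at half the most. Time passes only in rows, so rows that repeat a pose let the fingers close. It gives the time, the measured TCP pose, the force and the opening at its end, in the units of the state.
- bot.observe(): the state, without advancing time (a new reading comes with each control period).
- bot.grab_frame(name): name is "side" or "top" or "wrist"; returns (picture, depth): 480x640x3 uint8, red, green, blue; 480x640 float32, mm along the optical axis (not along the pixel's ray), 0 where there is no reading.
- bot.get_calibration(name): a dict with "fx", "fy", "cx", "cy" (pixels), "rvec" (rotation vector, rad) and "tvec" (3), from world to camera coordinates, as OpenCV has them. Camera axes: x right, y down, z forward; pixel columns grow to the right and rows downward; lengths in mm; the calibration is good to about 2 mm. A picture is of the moment at which its call begins: read the wrist's pose just before it. get_calibration takes no time and is no camera call; for the wrist camera it gives the pose at the moment of the call.
- bot.close_job(): hands the job in, once; it reports no verdict.
The state is a dict: "t": time; "joints": joint angles; "qvel": joint speeds; "tau": joint torques, N m; "ee_pos": TCP position; "orientation": TCP orientation; "force": force on the tool from outside, world axes, zero at the start; "ft_torque": the same for the moment, N m; "width": opening from 0.0 (shut) to 1.0 (fully open).
Only numpy, scipy, OpenCV 4.12 (cv2) and the standard library are available. Lean on these libraries where they do the work, as an engineer would, in place of code of your own. Each camera call takes 0.05 s, during which the arm holds its last target.

## Working session

There is one attempt and no reset: what is moved stays moved. The work goes in short steps, Python scripts to look and compute and a tool call to move; the robot and the scene stay as the last step left them, time stands still between calls to the robot, and variables do not carry over. Pictures are saved under pics/ and viewed, and the job is handed in when it is done.

Besides the shell and the picture viewer there is one more tool, called after ">>>" as name(argument=value, ...) on one line, values as JSON. apply_moves: Moves the arm, as the interface text tells. Its arguments: {"type":"object","properties":{"steps":{"type":"string"},"gripper":{"type":"number"}},"required":["steps"]}

```bash
mkdir -p pics; ls
python3 - <<'E'
from bench import bot
import cv2,numpy as np
print(bot.observe())
for n in("side","top","wrist"):
    c=bot.get_calibration(n);print(n,c)
    p,d=bot.grab_frame(n)
    cv2.imwrite(f"pics/{n}0.png",p[:,:,::-1]); np.savez(f"pics/{n}0.npz",p=p,d=d,**c)
E
```

```text
pics
{'t': 0.0, 'joints': array([ 1.04239891e+00,  3.51249304e-01,  1.65243631e+00,  7.97332302e-06,
        1.13909181e+00, -8.45958289e-02]), 'qvel': array([ 4.06786835e-04,  4.81816814e-04, -1.23239692e-03, -4.39082030e-05,
        3.50335422e-04,  1.77368569e-04]), 'tau': array([ 5.11594426e-04, -5.06108844e+01, -2.91395903e+01, -3.31781246e-05,
        4.65522040e-03, -1.08369198e-05]), 'ee_pos': array([235.96049789, 496.44197692, 230.74661703]), 'orientation': array([-6.91339744e-01, -3.06420648e+00,  1.77067408e-03]), 'force': array([-0.14155155,  0.47123919,  0.80835766]), 'ft_torque': array([ 0.00520055, -0.01452568, -0.0570486 ]), 'width': 0.9980281495386734}
side {'fx': 435.41258916998737, 'fy': 435.41258916998737, 'cx': 322.86309506057734, 'cy': 235.21611634569368, 'rvec': array([ 0.37580846, -2.70896756,  1.24017992]), 'tvec': array([549.7016016 , 173.00848229, 776.80635697])}
top {'fx': 437.93573171475805, 'fy': 437.93573171475805, 'cx': 321.8414098045616, 'cy': 235.8411496029043, 'rvec': array([ 2.1882842 , -2.14997873,  0.20204923]), 'tvec': array([  6.24641874, 563.63140011, 885.64115731])}
wrist {'fx': 391.2296555828687, 'fy': 391.2296555828687, 'cx': 319.1100814998926, 'cy': 234.05829509826253, 'rvec': array([-2.4371236 , -1.53954213, -0.22874925]), 'tvec': array([-549.08549101,  -37.18447027,  378.57341313])}
```

View pics/side0.png

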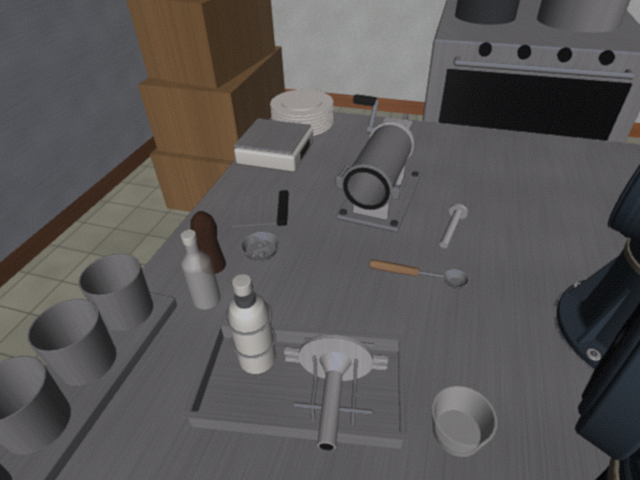

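View pics/top0.png

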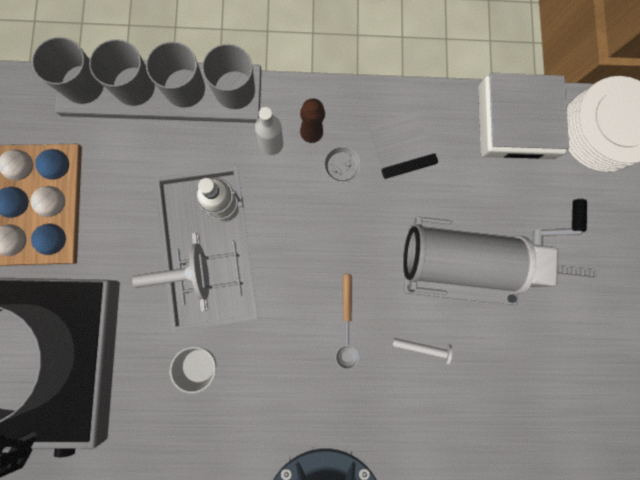

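View pics/wrist0.png

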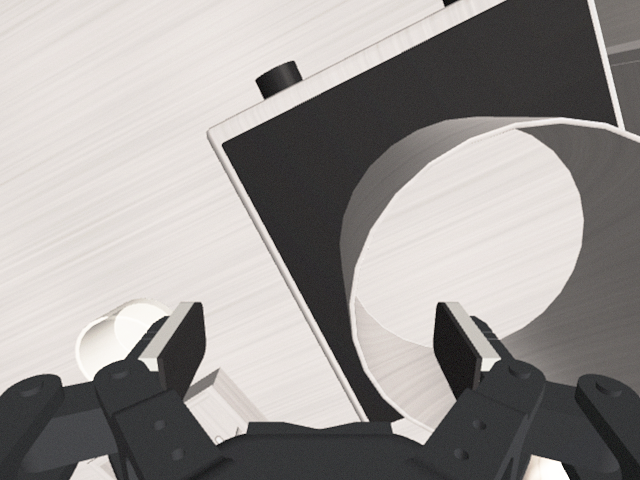

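Side view: nozzle top is near (241,281), the cap plate near (335,358) with its spout end at (327,446), and the mouth ring near (367,187). Top view: nozzle is near (208,186), the plate near (198,272) with its spout end at (137,282), and the mouth ring near (412,252). I'll enlarge these for detail and convert depth to world points.

```bash
cat > h.py <<'E'
import numpy as np,cv2
from scipy.spatial.transform import Rotation as R
def load(f): return dict(np.load(f))
def cam(c):
    Rm=R.from_rotvec(c['rvec']).as_matrix(); return Rm,np.asarray(c['tvec'])
def world(c,d=None):
    d=c['d'] if d is None else d
    Rm,t=cam(c); v,u=np.mgrid[:480,:640]
    P=np.stack([(u-c['cx'])/c['fx']*d,(v-c['cy'])/c['fy']*d,d],-1)
    return (P-t)@Rm
def ray(c,u,v):
    Rm,t=cam(c); r=np.array([(u-c['cx'])/c['fx'],(v-c['cy'])/c['fy'],1.])@Rm
    return -t@Rm,r/np.linalg.norm(r)
def plane(c,u,v,z):
    o,r=ray(c,u,v); return o+r*(z-o[2])/r[2]
def tri(*a):
    A=np.zeros((3,3));b=np.zeros(3)
    for c,u,v in a:
        o,r=ray(c,u,v);M=np.eye(3)-np.outer(r,r);A+=M;b+=M@o
    p=np.linalg.solve(A,b)
    return p,[np.linalg.norm((np.eye(3)-np.outer(r,r))@(p-o)) for o,r in (ray(*x) for x in a)]
def proj(c,p):
    Rm,t=cam(c); q=Rm@np.asarray(p)+t; return c['fx']*q[0]/q[2]+c['cx'],c['fy']*q[1]/q[2]+c['cy']
E
python3 - <<'E'
from h import *
for n,bs in(("side",[(200,260,420,460),(320,110,440,240)]),("top",[(120,160,260,340),(390,200,620,320)])):
    c=load(f"pics/{n}0.npz");p=c['p']
    for i,(x0,y0,x1,y1) in enumerate(bs):
        q=p[y0:y1,x0:x1,::-1];s=min(800/(x1-x0),600/(y1-y0));s=int(s)
        cv2.imwrite(f"pics/{n}_z{i}.png",cv2.resize(q,None,fx=s,fy=s,interpolation=cv2.INTER_CUBIC));print(n,i,s)
T=load("pics/top0.npz");S=load("pics/side0.npz")
W=world(T);WS=world(S)
for n,u,v in(("noz",208,186),("spoutend",137,282),("spout",165,279),("plate",198,272),("ringtop",415,228),("barrel",470,255),("table",300,350)):
    print(n,W[v,u].round(1))
for n,u,v in(("noz",241,281),("spout",330,410),("plate",345,350),("ring",350,180),("barrel",385,155),("table",300,300)):
    print(n,WS[v,u].round(1))
E
```

```text
side 0 3
side 1 4
top 0 3
top 1 3
noz [625.2 224.5 197. ]
spoutend [458.6 370.  100.8]
spout [465.  316.7 104.7]
plate [478.3 251.1 122.8]
ringtop [ 567.4 -155.8  143.1]
barrel [ 515.3 -250.2  168.8]
table [323.8  57.3   1.5]
noz [622.8 231.4 196. ]
spout [461.7 337.8 105.3]
plate [462.2 257.  125.8]
ring [ 564.8 -196.9  103.8]
barrel [ 494.4 -223.6  162.8]
table [ 5.949e+02  8.430e+01 -4.000e-01]
```

View pics/side_z0.png

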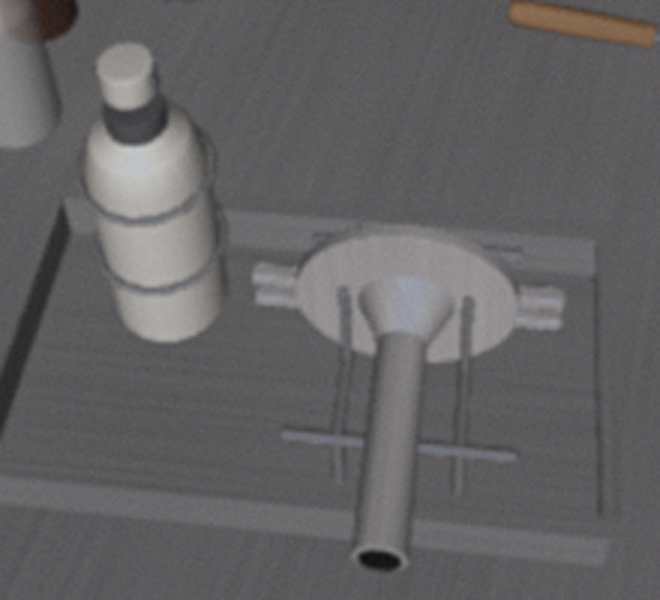

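View pics/side_z1.png

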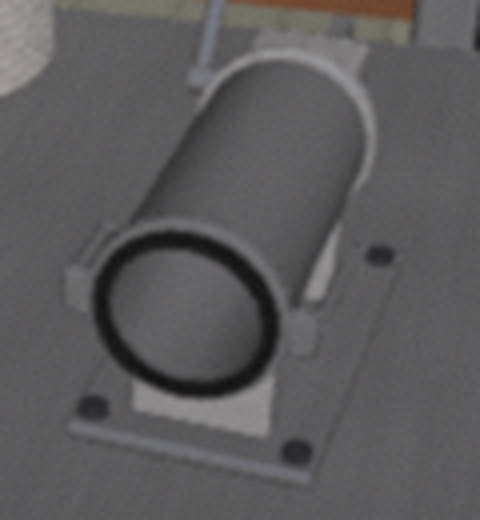

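View pics/top_z0.png

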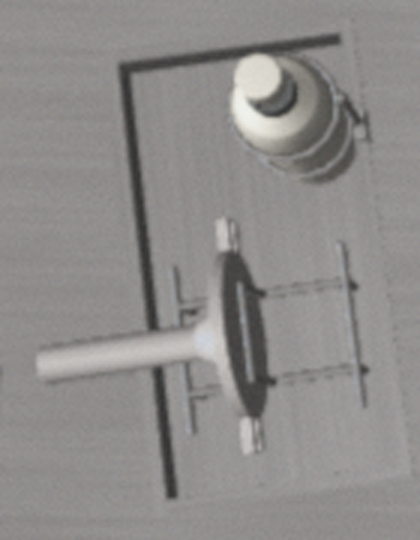

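View pics/top_z1.png

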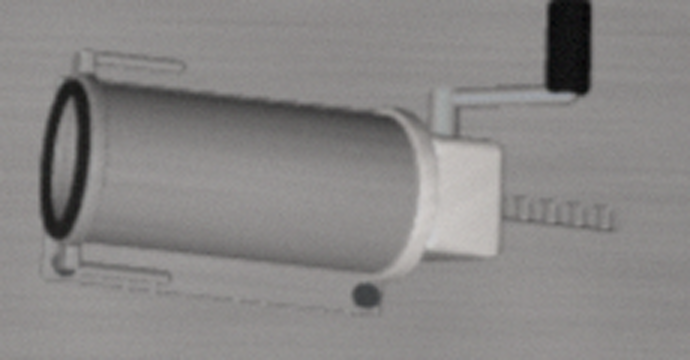

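Run:
```python
from h import *
T=load("pics/top0.npz");S=load("pics/side0.npz")
ell={}
for n,c,box in(("top",T,(395,215,430,290)),("side",S,(338,160,395,215))):
    x0,y0,x1,y1=box;g=cv2.cvtColor(c['p'],cv2.COLOR_RGB2GRAY)
    m=np.zeros_like(g);m[y0:y1,x0:x1]=(g[y0:y1,x0:x1]<55)*255
    cs,_=cv2.findContours(m,cv2.RETR_CCOMP,cv2.CHAIN_APPROX_NONE)
    cs=sorted(cs,key=len)[::-1][:2]
    for k in cs: print(n,len(k),cv2.fitEllipse(k))
    W=world(c);P=W[m>0];P=P[np.linalg.norm(P-np.median(P,0),axis=1)<75]
    cen=P.mean(0);u,s,vt=np.linalg.svd(P-cen);print("ring pts",len(P),cen.round(1),"normal",vt[2].round(3),"std",(s/np.sqrt(len(P))).round(2))
# nozzle
for n,c,box,th in(("top",T,(190,172,225,205),0),("side",S,(225,270,258,305),0)):
    W=world(c);x0,y0,x1,y1=box;Wb=W[y0:y1,x0:x1];m=(Wb[...,2]>191)&(Wb[...,2]<202)
    v,u=np.nonzero(m);print(n,"noz px",u.mean()+x0,v.mean()+y0,m.sum(),Wb[m].mean(0).round(1), Wb[m].std(0).round(1))
    ell[n]=(c,u.mean()+x0,v.mean()+y0)
print(tri(ell['top'],ell['side']))
# spout points
for n,c in(("top",T),("side",S)):
    W=world(c);m=(W[...,2]>92)&(W[...,2]<125)&(abs(W[...,0]-465)<45)&(W[...,1]>285)&(W[...,1]<400)
    P=W[m];bins=np.arange(285,400,10)
    for a in bins:
        q=P[(P[:,1]>=a)&(P[:,1]<a+10)]
        if len(q)>5: print(n,a+5,len(q),"x",q[:,0].min().round(1),q[:,0].max().round(1),q[:,0].mean().round(1),"ztop",np.percentile(q[:,2],95).round(1))
```

```text
top 109 ((411.3940734863281, 252.73887634277344), (13.811910629272461, 52.503902435302734), 6.385158061981201)
top 87 ((411.1421203613281, 252.156494140625), (9.91797161102295, 41.67320251464844), 6.10449743270874)
ring pts 340 [ 521.3 -152.5  126.5] normal [ 0.092  0.996 -0.   ] std [36.12 29.67  1.94]
side 123 ((366.01348876953125, 188.07664489746094), (38.525787353515625, 47.13405227661133), 116.07305908203125)
side 102 ((365.82952880859375, 188.15711975097656), (32.26881408691406, 39.810997009277344), 119.12869262695312)
ring pts 527 [ 519.  -152.1  119.2] normal [ 0.097  0.995 -0.033] std [34.39 32.48  5.69]
top noz px 205.53846153846155 185.1076923076923 195 [627.1 229.2 195.6] [6.9 7.  1.5]
side noz px 240.915611814346 281.6835443037975 237 [622.9 231.8 195. ] [7.  7.2 1.2]
(array([626.29054835, 229.4340902 , 192.03814318]), [np.float64(1.6836282451373947), np.float64(1.6836282451374212)])
top 290 69 x 463.8 487.1 475.0 ztop 107.5
top 300 65 x 461.7 486.9 473.2 ztop 107.5
top 310 64 x 459.7 484.7 471.9 ztop 106.8
top 320 67 x 459.3 482.7 469.8 ztop 106.9
top 330 69 x 457.3 480.4 468.4 ztop 106.3
top 340 66 x 455.3 478.3 465.9 ztop 106.0
top 350 68 x 453.3 476.2 464.9 ztop 105.7
top 360 60 x 451.3 476.4 463.1 ztop 106.5
top 370 68 x 451.0 474.2 461.6 ztop 105.5
top 380 26 x 450.9 472.0 462.4 ztop 104.4
side 290 107 x 459.4 483.9 471.0 ztop 106.8
side 300 120 x 457.0 482.5 469.2 ztop 106.2
side 310 120 x 455.7 480.3 467.4 ztop 106.1
side 320 125 x 453.8 478.7 465.7 ztop 105.8
side 330 135 x 452.0 476.5 463.8 ztop 105.6
side 340 131 x 450.5 474.8 462.4 ztop 105.2
side 350 144 x 448.7 473.0 460.3 ztop 104.9
side 360 146 x 446.5 471.8 458.7 ztop 105.3
side 370 149 x 445.1 469.6 457.0 ztop 104.6
side 380 124 x 444.5 468.4 456.7 ztop 104.7
```

```bash
cat >> h.py <<'E'
def rig(psi,lean=0.):
    """tool rotation: y axis at yaw psi deg in world, z down; lean deg about tool y"""
    p=np.radians(psi);y=np.array([np.cos(p),np.sin(p),0]);z=np.array([0,0,-1.]);x=np.cross(y,z)
    return R.from_matrix(np.stack([x,y,z],1))*R.from_rotvec([0,np.radians(lean),0])
def plan(target,Rt=None):
    from bench import bot
    s=bot.observe();Rc=R.from_rotvec(s['orientation']);p=s['ee_pos']
    Rt=Rc if Rt is None else Rt
    print("t",s['t'].__round__(2),"pos",p.round(1),"F",s['force'].round(1),"w",round(s['width'],3))
    print("shift mm",Rc.inv().apply(np.asarray(target)-p).round(2),"turn deg",np.degrees((Rc.inv()*Rt).as_rotvec()).round(2))
def grab(n,tag):
    from bench import bot
    c=bot.get_calibration(n);s=bot.observe();p,d=bot.grab_frame(n)
    cv2.imwrite(f"pics/{n}{tag}.png",p[:,:,::-1]);np.savez(f"pics/{n}{tag}.npz",p=p,d=d,ee=s['ee_pos'],ori=s['orientation'],**c);return load(f"pics/{n}{tag}.npz")
E
python3 - <<'E'
from h import *
from bench import bot
s=bot.observe();Rc=R.from_rotvec(s['orientation']);print("tool axes world\n",Rc.as_matrix().round(3))
c=bot.get_calibration("wrist");Rm,t=cam(c);print("cam pos in tool",Rc.inv().apply(-t@Rm-s['ee_pos']).round(1), "cam z in tool",Rc.inv().apply(Rm[2]).round(3),"cam x",Rc.inv().apply(Rm[0]).round(3))
T=load("pics/top0.npz");S=load("pics/side0.npz")
print("mouth",tri((T,411.3,252.5),(S,366,188.1)))
print("noz tri",tri((T,206,185.5),(S,240.9,281.7)))
plan([625,230.5,240])
plan([625,230.5,240],rig(9.7))
E
```

```text
tool axes world
 [[-0.903  0.429 -0.   ]
 [ 0.429  0.903 -0.001]
 [ 0.    -0.001 -1.   ]]
cam pos in tool [  74.5   -0.6 -142. ] cam z in tool [-0.291  0.001  0.957] cam x [-0.     1.    -0.001]
mouth (array([ 521.55189384, -154.71756633,  117.53217014]), [np.float64(1.8002591139765278), np.float64(1.8002591139765265)])
noz tri (array([626.21112616, 228.88495176, 191.33251757]), [np.float64(1.2530450697259892), np.float64(1.2530450697261357)])
t 0.15 pos [236.  496.5 230.9] F [ 0.1 -0.2  0.2] w 1.003
shift mm [-465.53  -73.22   -9.09] turn deg [0. 0. 0.]
t 0.15 pos [236.  496.5 230.9] F [ 0.1 -0.2  0.2] w 1.003
shift mm [-465.53  -73.22   -9.09] turn deg [-5.000e-02  2.000e-02  5.487e+01]
```

>>> apply_moves(steps="-0.040 -0.006 -0.015 0 0 5; -0.080 -0.012 -0.020 0 0 10; -0.120 -0.018 -0.020 0 0 15; -0.160 -0.024 -0.020 0 0 20; -0.200 -0.031 -0.020 0 0 25; -0.240 -0.037 -0.020 0 0 30; -0.280 -0.043 -0.020 0 0 35; -0.320 -0.050 -0.020 0 0 40; -0.360 -0.056 -0.020 0 0 45; -0.400 -0.062 -0.020 0 0 50; -0.435 -0.068 -0.020 0 0 55; -0.465 -0.073 -0.020 0 0 55", gripper=1)

```text
t: 1.35
ee_pos: [625.9, 229.5, 250.5]
orientation: [-2.033, -2.395, 0.002]
force: [-0.2, 0.5, -0.2]
width: 0.001
```

>>> apply_moves(steps="0 0 0 0 0 0; 0 0 0 0 0 0; 0 0 0 0 0 0")

```text
t: 1.65
ee_pos: [625.1, 230.2, 250.3]
orientation: [-2.031, -2.396, 0.003]
force: [0.0, -0.0, 0.5]
width: 0.001
```

Run:
```python
from h import *
c=grab("wrist","1")
W=world(c);m=(W[...,2]>188)&(W[...,2]<202)&(abs(W[...,0]-625)<25)&(abs(W[...,1]-230)<25)
print(m.sum(),W[m].mean(0).round(1),W[m].min(0).round(1),W[m].max(0).round(1))
c=grab("top","1")
plan([625,230.5,205],rig(9.7))
```

```text
2012 [623.2 229.7 194. ] [606.9 215.2 188. ] [637.2 242.5 196.4]
t 1.75 pos [625.1 230.3 250.6] F [-0.2 -0.9  0.4] w -0.006
shift mm [ 0.21 -0.07 45.64] turn deg [-0.07  0.04 -0.27]
```

View pics/wrist1.png

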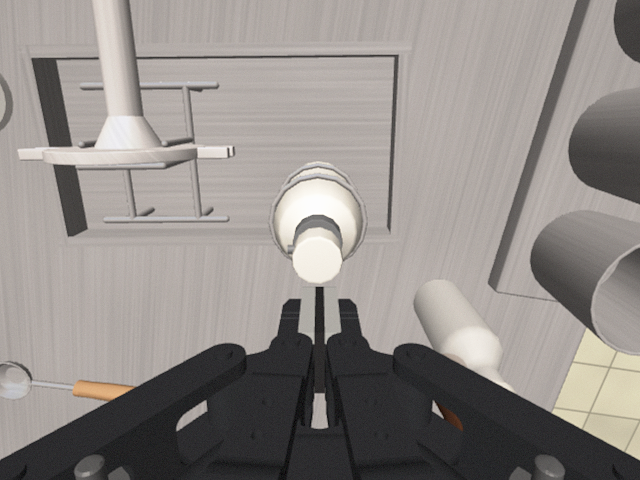

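View pics/top1.png

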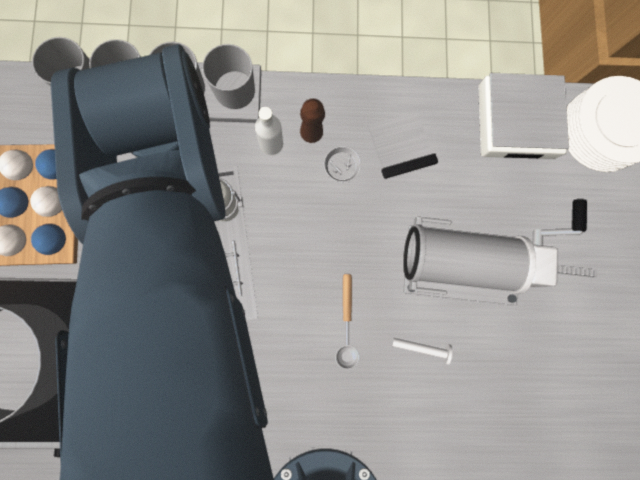

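Wrist view: the nozzle's round top is at (317,258), which gives (623.5,229.5,195). That matches the given height, and it sits on the finger centre line. Pressing next.

>>> apply_moves(steps="0 0 0.015 0 0 0; 0 0 0.030 0 0 0; 0 0 0.045 0 0 0; 0 0 0.050 0 0 0; 0 0 0.053 0 0 0; 0 0 0.056 0 0 0; 0 0 0.058 0 0 0; 0 0 0.060 0 0 0; 0 0 0.060 0 0 0")

```text
t: 2.65
ee_pos: [625.3, 230.3, 191.0]
orientation: [2.031, 2.396, -0.001]
force: [-2.2, 0.6, 3.6]
width: -0.002
```

>>> apply_moves(steps="0 0 0.002 0 0 0; 0 0 0.004 0 0 0; 0 0 0.005 0 0 0; 0 0 0.006 0 0 0; 0 0 0.0065 0 0 0; 0 0 0.0065 0 0 0; 0 0 0.0065 0 0 0")

```text
t: 3.35
ee_pos: [625.3, 230.3, 185.1]
orientation: [2.031, 2.396, -0.001]
force: [-2.1, -1.6, 7.5]
width: -0.001
```

>>> apply_moves(steps="0 0 0.0008 0 0 0; 0 0 0.0008 0 0 0; 0 0 0.0008 0 0 0")

```text
t: 3.65
ee_pos: [625.4, 230.4, 185.1]
orientation: [2.031, 2.396, 0.0]
force: [-4.6, -0.6, 9.7]
width: 0.001
```

It has reached the stop: z stays at 185.1 while the force rises to 9.7 N. Releasing now.

>>> apply_moves(steps="0 0 -0.004 0 0 0; 0 0 -0.008 0 0 0; 0 0 -0.012 0 0 0; 0 0 -0.020 0 0 0; 0 0 -0.040 0 0 0; 0 0 -0.060 0 0 0; 0 0 -0.060 0 0 0; 0 0 -0.060 0 0 0")

```text
t: 4.45
ee_pos: [625.3, 230.4, 244.8]
orientation: [2.031, 2.396, 0.0]
force: [-0.2, 0.2, -0.1]
width: -0.001
```

Run:
```python
from h import *
c=grab("wrist","2")
W=world(c);m=(W[...,2]>180)&(W[...,2]<205)&(abs(W[...,0]-623)<9)&(abs(W[...,1]-230)<9)
print("noz top z",np.percentile(W[m][:,2],[10,50,90]).round(1))
# spout in wrist pic 1&2
for f in("1","2"):
    c=load(f"pics/wrist{f}.npz");W=world(c)
    m=(W[...,2]>97)&(W[...,2]<125)&(abs(W[...,0]-465)<45)&(W[...,1]>292)&(W[...,1]<385);P=W[m]
    for a in np.arange(292,385,10):
        q=P[(P[:,1]>=a)&(P[:,1]<a+10)]
        if len(q)>5: print(f,a+5,len(q),"x",q[:,0].min().round(1),q[:,0].max().round(1),q[:,0].mean().round(1),"ztop",np.percentile(q[:,2],95).round(1))
    pl=(abs(W[...,0]-480)<50)&(W[...,1]>235)&(W[...,1]<275)&(W[...,2]>110)&(W[...,2]<155)
    print("plate",pl.sum(),W[pl].mean(0).round(1),W[pl].max(0).round(1))
# pick target grip from average: psi 9.7
psi=9.7; d=np.array([-np.sin(np.radians(psi)),np.cos(np.radians(psi)),0])
plan([467,319.5,230],rig(psi))
```

```text
noz top z [193.6 194.4 195.2]
1 297 488 x 458.9 482.6 472.4 ztop 105.2
1 307 499 x 456.5 480.7 470.5 ztop 105.1
1 317 508 x 455.0 478.6 468.7 ztop 104.7
1 327 523 x 453.6 476.7 466.9 ztop 104.6
1 337 529 x 452.2 474.8 465.1 ztop 104.3
1 347 504 x 450.6 473.2 463.7 ztop 104.1
1 357 21 x 464.5 471.2 468.8 ztop 100.8
plate 3389 [485.3 256.5 129.6] [529.6 271.8 151.2]
2 297 511 x 458.3 482.1 472.4 ztop 105.3
2 307 520 x 456.8 480.3 470.5 ztop 105.2
2 317 530 x 455.2 478.9 468.8 ztop 104.8
2 327 543 x 453.4 477.4 466.9 ztop 104.7
2 337 558 x 451.4 474.9 465.3 ztop 104.5
2 347 480 x 450.5 473.4 464.1 ztop 104.1
plate 3574 [485.3 256.4 129.6] [529.4 272.5 150.7]
t 4.5 pos [625.  230.3 244.1] F [ 0.  -0.1 -0.5] w -0.004
shift mm [ 113.88 -141.27   14.14] turn deg [-0.03  0.04 -0.27]
```

>>> apply_moves(steps="0.008 -0.010 -0.003 0 0 0; 0.030 -0.035 -0.003 0 0 0; 0.055 -0.066 0 0 0 0; 0.085 -0.105 0.010 0 0 0; 0.105 -0.130 0.020 0 0 0; 0.114 -0.141 0.030 0 0 0; 0.114 -0.141 0.035 0 0 0; 0.114 -0.141 0.035 0 0 0; 0.114 -0.141 0.035 0 0 0", gripper=-1)

```text
t: 5.4
ee_pos: [468.3, 319.1, 209.2]
orientation: [2.032, 2.395, -0.001]
force: [0.4, -0.3, 0.7]
width: 1.003
```

Run:
```python
from h import *
c=grab("wrist","3")
plan([467,319.5,205],rig(10))
```

```text
t 5.45 pos [468.3 319.1 209.3] F [0.  0.8 0.3] w 0.998
shift mm [ 0.58 -1.26  4.3 ] turn deg [-0.    0.04 -0.64]
```

View pics/wrist3.png

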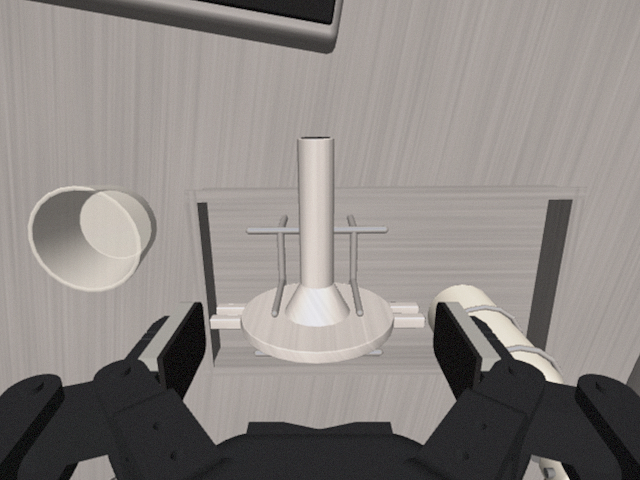

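Wrist view: the spout runs vertically from its tip at (316,138) to the cone at (318,315), with the plate at (318,320) and ears at (227,316) and (408,316). Now fitting the cap's pose.

```bash
cat > fit.py <<'E'
from h import *
import sys
c=load(sys.argv[1]);W=world(c)
# spout axis by bins
m=(W[...,2]>96)&(W[...,2]<112)&(abs(W[...,0]-467)<30)&(W[...,1]>288)&(W[...,1]<395);P=W[m]
r=[]
for a in np.arange(292,384,6):
    q=P[(P[:,1]>=a)&(P[:,1]<a+6)]
    if len(q)>20: r.append((q[:,1].mean(),(np.percentile(q[:,0],1)+np.percentile(q[:,0],99))/2,np.percentile(q[:,2],97)))
r=np.array(r);k=np.polyfit(r[:,0],r[:,1],1);kz=np.polyfit(r[:,0],r[:,2],1)
print("yaw",np.degrees(np.arctan(-k[0])).round(2),"x@318",np.polyval(k,318).round(1),"pitch",np.degrees(np.arctan(kz[0])).round(2),"ztop@318",np.polyval(kz,318).round(1))
v,u=np.nonzero(m&(P is not None));print("tip y max",np.percentile(P[:,1],[99,99.9,100]).round(1))
yaw=np.arctan(-k[0]);ax=np.array([-np.sin(yaw),np.cos(yaw),0]);ex=np.array([np.cos(yaw),np.sin(yaw),0])
# plate front face
s=(W-np.array([np.polyval(k,318),318,94]));a=s@ax;e=s@ex;z=W[...,2]
f=(abs(e)<50)&(abs(e)>22)&(a<-50)&(a>-75)&(z>80)&(z<146)
Q=W[f];A=np.c_[s[f]@ex,z[f],np.ones(f.sum())];sol=np.linalg.lstsq(A,a[f],rcond=None)[0]
for _ in range(4):
    res=a[f]-A@sol;kk=abs(res)<1.2;sol=np.linalg.lstsq(A[kk],a[f][kk],rcond=None)[0]
print("plate front: n",kk.sum(),"along",(sol[2]+94*sol[1]).round(2),"tilts deg e,z",np.degrees(sol[:2]).round(2))
for sg in(-1,1):
    g=(sg*e>60)&(sg*e<78)&(a<-50)&(a>-72)&(z>70)&(z<125)
    print("ear",sg,g.sum(),"z pct",np.percentile(z[g],[5,50,95,99]).round(1),"|e|max",np.abs(e[g]).max().round(1), "a",np.median(a[g]).round(1))
E
python3 fit.py pics/wrist3.npz
python3 - <<'E'
from h import *
w=load("pics/wrist3.npz");T=load("pics/top0.npz");S=load("pics/side0.npz")
# tip top-edge points
print("tip tri all", tri((w,316,139),(T,135,281)))
print(world(w)[142,316])
E
```

```text
yaw 9.45 x@318 466.1 pitch -1.41 ztop@318 105.0
tip y max [377.7 378.9 379.1]
plate front: n 2923 along -61.7 tilts deg e,z [0.41 1.12]
ear -1 531 z pct [ 83.9 103.3 107.5 108.2] |e|max 75.2 a -63.7
ear 1 537 z pct [ 84.9 102.9 107.7 108.2] |e|max 75.8 a -62.8
tip tri all (array([458.44114122, 376.95294017,  92.88162381]), [np.float64(2.2096077196715846), np.float64(2.2096077196715576)])
[456.50297463 375.87306866 102.52891761]
```

Run:
```python
from h import *
w=load("pics/wrist3.npz");W=world(w)
for u,v in((265,230),(285,220),(281,260),(278,310),(352,260),(359,310),(375,230),(360,312)):
    print(u,v,W[v-2:v+3,u-2:u+3].reshape(-1,3)[np.argmax(W[v-2:v+3,u-2:u+3,2])].round(1))
Rt=rig(9.7,-1.3);g=np.array([466.9,313.6,93.5])
tcp=g+Rt.apply([0,0,19]);print(tcp.round(1))
plan(tcp,Rt)
```

```text
265 230 [429.1 296.2  49.1]
285 220 [439.7 300.8  28.9]
281 260 [443.6 273.2  48.8]
278 310 [447.5 257.  105.1]
352 260 [502.4 281.9  48.5]
359 310 [504.5 267.  106.4]
375 230 [513.5 309.9  48.4]
360 312 [506.  266.2 107.2]
[467.  313.2  74.5]
t 5.45 pos [468.3 319.1 209.3] F [0.  0.8 0.3] w 0.998
shift mm [ -5.57  -2.31 134.79] turn deg [-0.01 -1.26 -0.34]
```

>>> apply_moves(steps="-0.0055 -0.0023 0.010 0 -1.3 -0.3; -0.0055 -0.0023 0.035 0 -1.3 -0.3; -0.0055 -0.0023 0.065 0 -1.3 -0.3; -0.0055 -0.0023 0.095 0 -1.3 -0.3; -0.0055 -0.0023 0.115 0 -1.3 -0.3; -0.0055 -0.0023 0.128 0 -1.3 -0.3; -0.0055 -0.0023 0.1345 0 -1.3 -0.3; -0.0055 -0.0023 0.1348 0 -1.3 -0.3; -0.0055 -0.0023 0.1348 0 -1.3 -0.3")

```text
t: 6.35
ee_pos: [467.5, 313.4, 75.2]
orientation: [2.015, 2.387, -0.022]
force: [-0.1, 1.2, -0.4]
width: 0.995
```

Run:
```python
from h import *
plan([467,313.2,74.5],rig(9.7,-1.3))
grab("wrist","4")
```

```text
t 6.35 pos [467.5 313.4  75.2] F [-0.1  1.2 -0.4] w 0.995
shift mm [-0.11 -0.51  0.73] turn deg [ 0.06  0.02 -0.04]
```

View pics/wrist4.png

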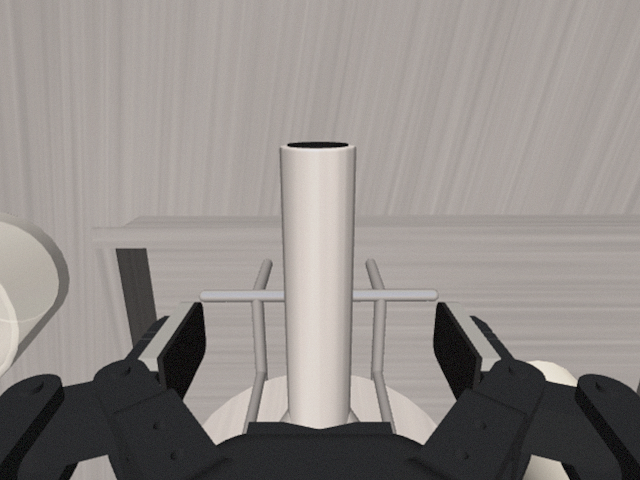

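The spout is centred between the pads (column 319 for both). Closing.

>>> apply_moves(steps="0 0 0.0007 0 0 0; 0 0 0.0007 0 0 0; 0 0 0.0007 0 0 0; 0 0 0.0007 0 0 0; 0 0 0.0007 0 0 0; 0 0 0.0007 0 0 0; 0 0 0.0007 0 0 0; 0 0 0.0007 0 0 0", gripper=1)

```text
t: 7.2
ee_pos: [467.5, 313.4, 74.7]
orientation: [2.015, 2.387, -0.022]
force: [-0.4, -0.2, 0.7]
width: 0.266
```

>>> apply_moves(steps="0 0 -0.003 0 0 0; -0.0001 0 -0.006 0 0 0; -0.0003 0 -0.012 0 0 0; -0.0005 0 -0.020 0 0 0; -0.0007 0 -0.030 0 0 0; -0.0007 0 -0.030 0 0 0")

```text
t: 7.8
ee_pos: [468.2, 313.9, 106.5]
orientation: [2.014, 2.386, -0.017]
force: [0.7, 0.9, -2.7]
width: 0.263
```

>>> apply_moves(steps="-0.0003 0 -0.015 0 0 0; -0.0007 0 -0.035 0 0 0; -0.0012 0 -0.060 0 0 0; -0.0016 0 -0.085 0 0 0; -0.0018 0 -0.100 0 0 0; -0.0018 0 -0.100 0 0 0; -0.0018 0 -0.100 0 0 0")

```text
t: 8.5
ee_pos: [467.5, 314.0, 205.9]
orientation: [2.014, 2.386, -0.018]
force: [0.4, -0.0, -1.9]
width: 0.262
```

Run:
```python
from h import *
grab("side","5");grab("wrist","5")
# mouth dir
m=np.array([521.5,-153,116]);phi=-5.4
y=np.array([-np.sin(np.radians(phi)),np.cos(np.radians(phi)),0])
t=m+y*(65+60);print((t).round(1))
t[2]=205;plan(t,rig(phi,0))
```

```text
[533.3 -28.6 116. ]
t 8.6 pos [467.3 313.9 205.3] F [-0.2 -0.1 -3. ] w 0.261
shift mm [-348.59    7.56    8.21] turn deg [ 0.29  1.27 15.06]
```

View pics/side5.png

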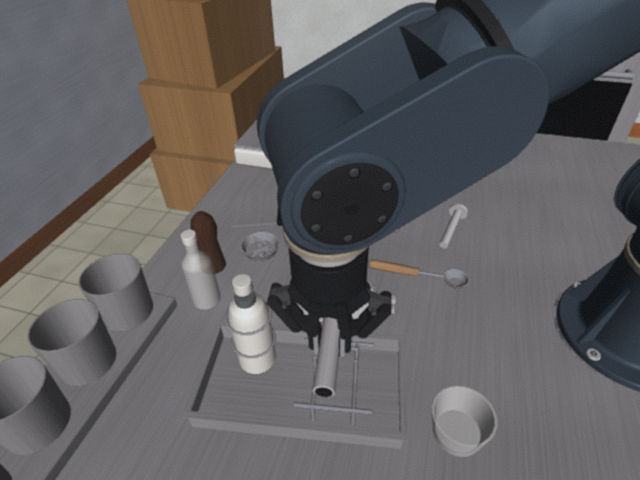

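View pics/wrist5.png

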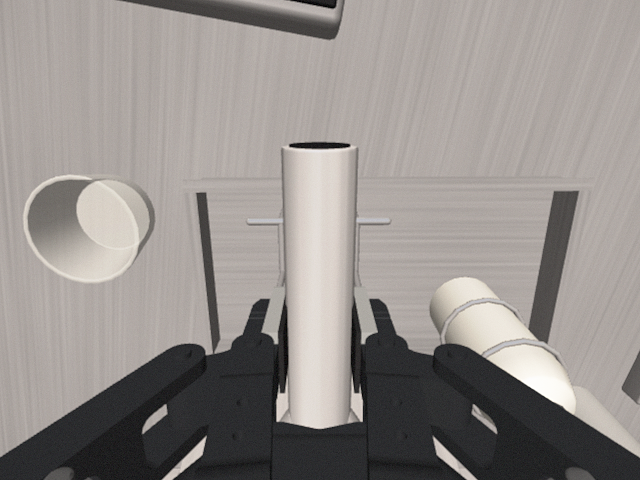

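Lift confirmed: weight reads about 2.5 N and the spout hasn't moved in the pads. Next I'll turn the tool 100° on the way, so the wrist camera can see the mouth from the side.

Run:
```python
from h import *
plan([450,10,290],rig(-90,0))
```

```text
t 8.6 pos [467.3 313.9 205.3] F [-0.2 -0.1 -3. ] w 0.261
shift mm [-298.55  -67.87  -78.11] turn deg [ 1.22  0.85 99.66]
```

>>> apply_moves(steps="-0.010 -0.002 -0.025 0 0 5; -0.025 -0.006 -0.050 0 0 12; -0.050 -0.012 -0.070 0 0 20; -0.080 -0.018 -0.078 0 0 28; -0.110 -0.025 -0.078 0 0 36; -0.140 -0.032 -0.078 0 0 44; -0.170 -0.039 -0.078 0 0 52; -0.200 -0.046 -0.078 0 0 60; -0.230 -0.053 -0.078 0 0 68; -0.260 -0.060 -0.078 0 0 76; -0.285 -0.066 -0.078 0 0 84; -0.298 -0.068 -0.078 0 0 91")

```text
t: 9.8
ee_pos: [449.3, 8.8, 289.0]
orientation: [3.111, 0.225, 0.004]
force: [-0.3, -0.0, -2.1]
width: 0.262
```

>>> apply_moves(steps="0 0 0 0 0 4; 0 0 0 0 0 6; 0 0 0 0 0 6; 0 0 0 0 0 6")

```text
t: 10.2
ee_pos: [449.1, 8.9, 288.5]
orientation: [3.119, 0.064, 0.005]
force: [0.1, -0.4, -2.2]
width: 0.263
```

Run:
```python
from h import *
plan([450,10,290],rig(-90,0))
c=grab("wrist","6");W=world(c);g=cv2.cvtColor(c['p'],cv2.COLOR_RGB2GRAY)
m=(g<60)&(abs(W[...,0]-521)<65)&(abs(W[...,1]+154)<15)&(W[...,2]>55)
m=cv2.morphologyEx(m.astype(np.uint8),cv2.MORPH_OPEN,np.ones((2,2)))>0
P=W[m];print(len(P),P.mean(0).round(1),np.percentile(P,[1,99],axis=0).round(1))
grab("top","6")
```

```text
t 10.2 pos [449.1   8.9 288.5] F [ 0.1 -0.4 -2.2] w 0.263
shift mm [ 0.95 -1.07 -1.55] turn deg [ 1.27 -0.17  2.34]
3806 [ 522.  -153.2  129.3] [[ 470.9 -160.8   69.6]
 [ 568.  -147.3  166.8]]
```

View pics/wrist6.png

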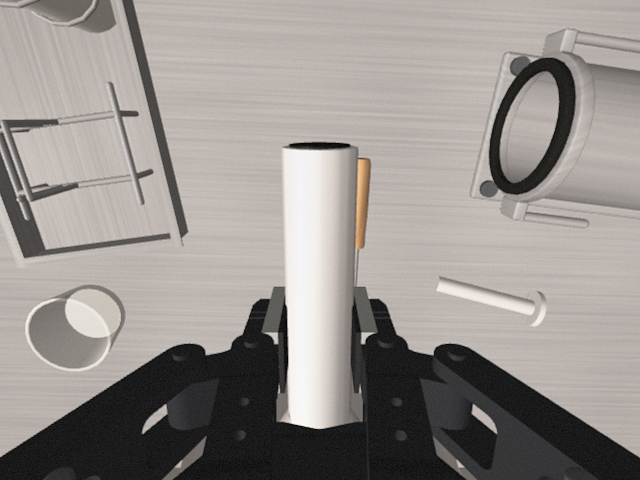

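View pics/top6.png

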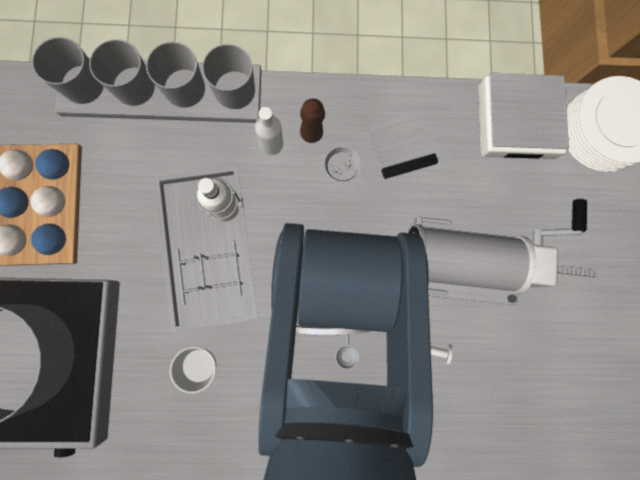

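Run:
```python
from h import *
from scipy.optimize import least_squares
def fit(f,thr):
    c=load(f);W=world(c);g=cv2.cvtColor(c['p'],cv2.COLOR_RGB2GRAY)
    m=(g<thr)&(abs(W[...,0]-521)<65)&(abs(W[...,1]+153)<15)&(W[...,2]>55)
    P=W[m];n=np.array([.094,.9956,0])
    for it in range(6):
        A=np.c_[P[:,0]-521,P[:,2]-115,np.ones(len(P))];s,*_=np.linalg.lstsq(A,P[:,1],rcond=None);r=P[:,1]-A@s
        k=(abs(r)<2.5);P=P[k]
    print(f,len(P),"y at centre",s[2].round(2),"yaw(phi)",np.degrees(np.arctan(s[0])).round(2),"tilt z",np.degrees(s[1]).round(2),"rms",r[k].std().round(2))
    # circle: outer & inner by angular bins
    phi=np.arctan(s[0]);ex=np.array([np.cos(phi),-np.sin(phi)*-1,0])
    e=(P[:,0]-521)/np.cos(phi);z=P[:,2]-115
    cc=np.zeros(2)
    for it in range(10):
        th=np.arctan2(z-cc[1],e-cc[0]);rr=np.hypot(z-cc[1],e-cc[0]);b=((th+np.pi)/(2*np.pi)*36).astype(int)%36
        O=[];I=[]
        for i in range(36):
            q=rr[b==i];t=-np.pi+(i+.5)*2*np.pi/36
            if len(q)>8:
                O.append([np.cos(t),np.sin(t),np.percentile(q,97)]);I.append([np.cos(t),np.sin(t),np.percentile(q,3)])
        O=np.array(O);I=np.array(I);M=(np.c_[O[:,:2],O[:,2]],)
        so=np.linalg.lstsq(np.c_[O[:,:2],np.ones(len(O))],O[:,2],rcond=None)[0];si=np.linalg.lstsq(np.c_[I[:,:2],np.ones(len(I))],I[:,2],rcond=None)[0]
        cc=cc+(so[:2]+si[:2])/2
    print("  centre x",(521+cc[0]*np.cos(phi)).round(1),"y",(s[2]+s[0]*cc[0]*np.cos(phi)).round(1),"z",(115+cc[1]).round(1),"rad",so[2].round(1),si[2].round(1),len(O))
fit("pics/wrist6.npz",60);fit("pics/side0.npz",55);fit("pics/top0.npz",55)
# barrel yaw: points on top of barrel
for f in("top0","side0","wrist6"):
    c=load(f"pics/{f}.npz");W=world(c)
    m=(W[...,2]>145)&(W[...,2]<175)&(W[...,1]<-175)&(W[...,1]>-340)&(abs(W[...,0]-508)<60);P=W[m];L=[]
    for a in np.arange(-340,-175,10):
        q=P[(P[:,1]>=a)&(P[:,1]<a+10)]
        if len(q)>40:
            k=np.polyfit(q[:,0]-510,q[:,2],2);L.append((a+5,510-k[1]/2/k[0]))
    L=np.array(L);
    if len(L)>3:
        k=np.polyfit(L[:,0],L[:,1],1);print(f,"barrel yaw",-np.degrees(np.arctan(k[0])).round(2),"x at -153",np.polyval(k,-153).round(1),len(L))
```

```text
pics/wrist6.npz 3160 y at centre -152.55 yaw(phi) -5.06 tilt z -0.05 rms 0.95
  centre x 519.8 y -152.4 z 115.9 rad 51.2 43.1 36
pics/side0.npz 387 y at centre -150.82 yaw(phi) -4.87 tilt z 0.32 rms 1.13
  centre x 520.3 y -150.8 z 117.5 rad 50.5 43.7 28
pics/top0.npz 252 y at centre -152.2 yaw(phi) -5.43 tilt z 0.04 rms 1.38
  centre x 523.4 y -152.4 z 120.2 rad 49.7 45.4 11
top0 barrel yaw -5.18 x at -153 523.8 17
side0 barrel yaw -4.99 x at -153 521.0 17
wrist6 barrel yaw -14.46 x at -153 525.6 6
```

Run:
```python
from h import *
for f in("wrist4","wrist5","wrist6"):
    c=load(f"pics/{f}.npz");W=world(c);Q=R.from_rotvec(c['ori']).inv().apply((W-c['ee']).reshape(-1,3)).reshape(W.shape)
    m=(abs(Q[...,1])<16)&(Q[...,0]>15)&(Q[...,0]<72)&(Q[...,2]>-45)&(Q[...,2]<-15);P=Q[m]
    r=[]
    for a in np.arange(16,62,4):
        q=P[(P[:,0]>=a)&(P[:,0]<a+4)]
        if len(q)>30:
            # circle r=12 top fit: 
            k=q[abs(q[:,1]-np.median(q[:,1]))<5];r.append((a+2,(q[:,1].min()+q[:,1].max())/2,k[:,2].min()*.0+np.percentile(k[:,2],5),))
    r=np.array(r);ky=np.polyfit(r[:,0],r[:,1],1);kz=np.polyfit(r[:,0],r[:,2],1)
    print(f,"y slope deg",np.degrees(ky[0]).round(2),"y0",ky[1].round(2),"z slope deg (+=tip toward tool z/down)",np.degrees(kz[0]).round(2),"ztop at grip",kz[1].round(2),"tip x",np.percentile(P[:,0],[99,99.9]).round(1))
```

```text
wrist4 y slope deg -0.17 y0 -0.82 z slope deg (+=tip toward tool z/down) -0.25 ztop at grip -29.72 tip x [65.3 65.4]
wrist5 y slope deg 0.03 y0 -0.5 z slope deg (+=tip toward tool z/down) -0.56 ztop at grip -29.83 tip x [65.2 65.3]
wrist6 y slope deg 0.06 y0 0.42 z slope deg (+=tip toward tool z/down) -0.67 ztop at grip -29.76 tip x [64.9 65. ]
```

Run:
```python
from h import *
phi=np.radians(-5.1);y=np.array([-np.sin(phi),np.cos(phi),0])
t=np.array([520,-152.2,97])+y*(64.9+40);print(t)
plan([t[0],t[1],200],rig(-5.1,-.5))
```

```text
[529.32501174 -47.71529224  97.        ]
t 10.3 pos [449.2   8.9 288.7] F [-1. -1. -2.] w 0.262
shift mm [77.52 57.84 90.27] turn deg [  0.81   0.37 -82.57]
```

>>> apply_moves(steps="0 0 0 0 0 -8; 0.005 0.004 0 0 0 -16; 0.015 0.011 0 0 0 -24; 0.026 0.020 0 0 0 -32; 0.038 0.029 0 0 0 -40; 0.050 0.038 0 0 0 -48; 0.062 0.046 0 0 0 -56; 0.070 0.053 0.010 0.4 0.2 -64; 0.0775 0.058 0.025 0.6 0.3 -72; 0.0775 0.058 0.050 0.8 0.4 -80; 0.0775 0.058 0.075 0.8 0.4 -82.6; 0.0775 0.058 0.090 0.8 0.4 -82.6")

```text
t: 11.5
ee_pos: [528.6, -47.7, 198.2]
orientation: [2.312, 2.121, -0.012]
force: [0.6, -0.1, -1.5]
width: 0.258
```

Run:
```python
from h import *
plan([529.3,-47.7,97],rig(-5.1,-.5))
```

```text
t 11.5 pos [528.6 -47.7 198.2] F [ 0.6 -0.1 -1.5] w 0.258
shift mm [  0.88   0.92 101.22] turn deg [-0.12 -0.03  0.17]
```

>>> apply_moves(steps="0.0009 0.0009 0.015 0 0 0; 0.0009 0.0009 0.035 -0.1 0 0.2; 0.0009 0.0009 0.060 -0.1 0 0.2; 0.0009 0.0009 0.080 -0.1 0 0.2; 0.0009 0.0009 0.094 -0.1 0 0.2; 0.0009 0.0009 0.101 -0.1 0 0.2; 0.0009 0.0009 0.101 -0.1 0 0.2; 0.0009 0.0009 0.101 -0.1 0 0.2")

```text
t: 12.3
ee_pos: [529.8, -47.7, 97.9]
orientation: [2.314, 2.116, -0.009]
force: [0.5, -0.1, -2.3]
width: 0.26
```

Run:
```python
from h import *
plan([529.3,-47.7,97],rig(-5.1,-.5))
for n in("side","top","wrist"):
    c=grab(n,"7")
for n,(x0,y0,x1,y1) in(("side",(320,110,460,260)),("top",(350,190,550,340))):
    p=cv2.imread(f"pics/{n}7.png")[y0:y1,x0:x1];cv2.imwrite(f"pics/{n}7z.png",cv2.resize(p,None,fx=4,fy=4,interpolation=cv2.INTER_CUBIC))
```

```text
t 12.3 pos [529.8 -47.7  97.9] F [ 0.5 -0.1 -2.3] w 0.26
shift mm [-0.   -0.48  0.89] turn deg [ 0.04 -0.02 -0.01]
```

View pics/side7z.png

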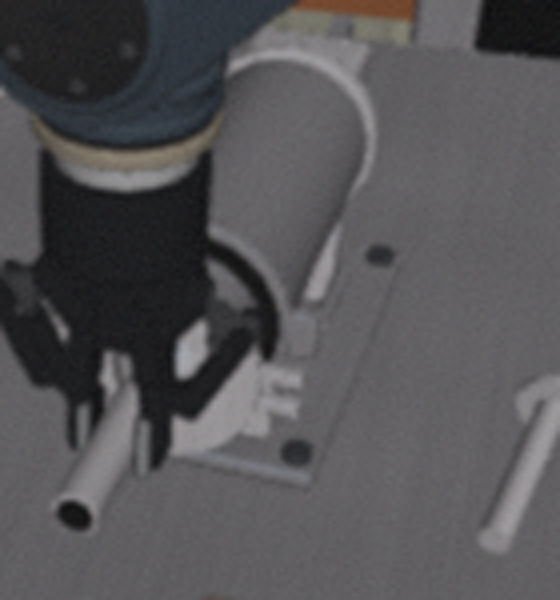

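View pics/top7z.png

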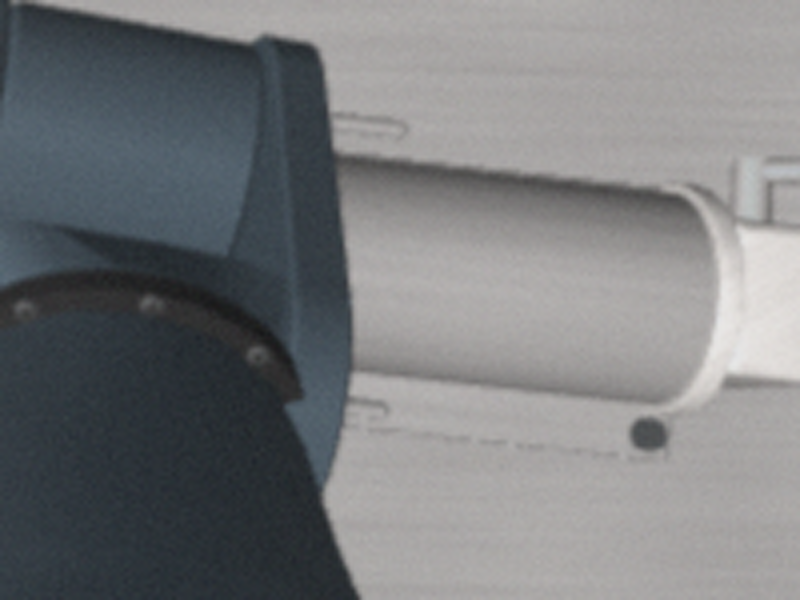

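View pics/wrist7.png

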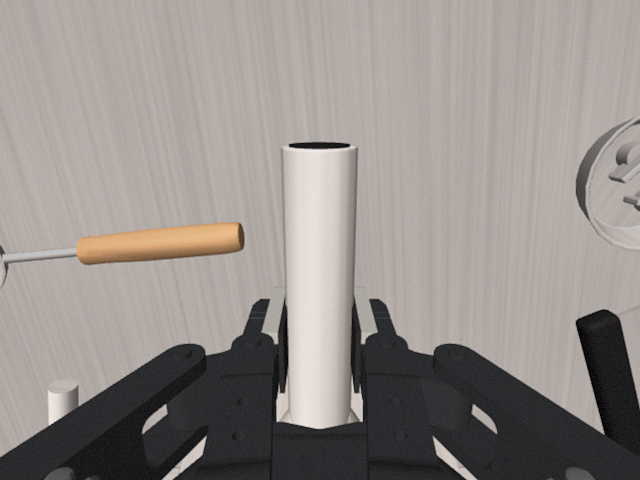

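Side view: the held spout's end is near (339,238), the plate is beneath the gripper, the right ear is near (390,207), and the bolt block is at (395,193). The top view is blocked by the arm. I'll measure the spout in the side camera's frame against the mouth found with the same camera.

```bash
cat > chk.py <<'E'
from h import *
import sys
c=load(sys.argv[1]);W=world(c);ee=c['ee']
g=cv2.cvtColor(c['p'],cv2.COLOR_RGB2GRAY)
phi=np.radians(-5.1);ay=np.array([-np.sin(phi),np.cos(phi),0]);ax=np.array([np.cos(phi),np.sin(phi),0])
M=np.array([520.3,-150.8,117.5])  # mouth in side cam
D=W-M;a=D@ay;e=D@ax;z=D[...,2]
off=(ee-np.array([520,-152.2,0]))@ay  # tool along
m=(abs(e)<20)&(abs(z)<22)&(a>off+14)&(a<off+70)&(g>60)
r=[]
for b in np.arange(off+16,off+64,5):
    k=m&(a>=b)&(a<b+5)
    if k.sum()<12: continue
    f=lambda p:0
    # circle radius 12: solve centre
    from scipy.optimize import least_squares
    s=least_squares(lambda p:np.hypot(e[k]-p[0],z[k]-p[1])-12,[np.median(e[k]),np.median(z[k])-8],loss='soft_l1')
    r.append((b+2.5-off,*s.x,k.sum()))
r=np.array(r);print(r.round(1))
ke=np.polyfit(r[:,0],r[:,1],1);kz=np.polyfit(r[:,0],r[:,2],1)
print("axis at grip: e",ke[1].round(2),"z",kz[1].round(2),"| extrap at mouth e",np.polyval(ke,-65).round(2),"z",np.polyval(kz,-65).round(2),"slopes deg",np.degrees(ke[0]).round(2),np.degrees(kz[0]).round(2))
t=a[m];print("tip along(side cam)",np.percentile(t,[98,99.5]).round(1),"tool off",off.round(1))
q=(e<-60)&(e>-80)&(a>off-75)&(a<off-45)&(abs(z)<25)
print("ear",q.sum(),"z pct",np.percentile(z[q],[2,50,98]).round(1),"a",np.median(a[q]).round(1))
E
python3 chk.py pics/side7.npz
```

```text
[[18.5  1.  -1.2 21. ]
 [23.5  0.9 -1.3 24. ]
 [28.5  0.9 -1.7 18. ]
 [33.5  0.9 -1.4 27. ]
 [38.5  0.6 -1.4 20. ]
 [43.5  0.4 -1.2 24. ]
 [48.5  0.7 -1.4 23. ]
 [53.5  1.2 -1.7 25. ]
 [58.5  0.8 -1.7 21. ]
 [63.5  1.  -1.6 50. ]]
axis at grip: e 0.81 z -1.16 | extrap at mouth e 0.79 z -0.69 slopes deg 0.02 -0.42
tip along(side cam) [171.  171.4] tool off 104.9
ear 80 z pct [-12.9   0.   12.5] a 46.6
```

>>> apply_moves(steps="-0.008 -0.0006 0 0 0.3 0; -0.016 -0.0006 0 0 0.3 0; -0.024 -0.0006 0 0 0.3 0; -0.030 -0.0006 0 0 0.3 0; -0.034 -0.0006 0 0 0.3 0; -0.034 -0.0006 0 0 0.3 0; -0.034 -0.0006 0 0 0.3 0")

```text
t: 13.15
ee_pos: [526.1, -81.6, 98.3]
orientation: [2.317, 2.118, -0.003]
force: [1.2, 0.8, -2.2]
width: 0.263
```

```bash
python3 - <<'E'
from h import *
phi=np.radians(-5.1);y=np.array([-np.sin(phi),np.cos(phi),0])
plan(np.array([520,-152.2,97.9])+y*64.9,rig(-5.1,-.2))
grab("side","8")
E
python3 chk.py pics/side8.npz
```

```text
t 13.15 pos [526.1 -81.6  98.3] F [ 1.2  0.8 -2.2] w 0.263
shift mm [-6.    0.2   0.38] turn deg [ 0.06 -0.02 -0.03]
[[18.5  0.5 -1.2 19. ]
 [23.5  0.3 -0.6 17. ]
 [28.5  0.4 -1.  22. ]
 [33.5 -0.  -0.8 20. ]
 [38.5  0.  -0.8 23. ]
 [43.5 -0.  -1.1 19. ]
 [48.5  0.5 -0.7 18. ]
 [53.5  0.2 -0.9 24. ]
 [58.5  0.2 -0.8 20. ]
 [63.5  0.1 -0.7 53. ]]
axis at grip: e 0.38 z -1.02 | extrap at mouth e 0.62 z -1.25 slopes deg -0.22 0.21
tip along(side cam) [137.  137.7] tool off 70.9
ear 80 z pct [-12.9   0.2  12.8] a 12.3
```

>>> apply_moves(steps="-0.001 0 0 0 0 0; -0.002 0 0 0 0 0; -0.003 0 0 0 0 0; -0.004 0 0 0 0 0; -0.0045 0 0 0 0 0; -0.005 0 0 0 0 0; -0.005 0 0 0 0 0")

```text
t: 13.9
ee_pos: [525.7, -86.4, 98.3]
orientation: [2.316, 2.118, -0.002]
force: [-0.2, -0.4, -2.5]
width: 0.26
```

>>> apply_moves(steps="-0.0005 0 0 0 0 0; -0.001 0 0 0 0 0; -0.0015 0 0 0 0 0; -0.002 0 0 0 0 0; -0.002 0 0 0 0 0")

```text
t: 14.4
ee_pos: [525.5, -88.0, 98.1]
orientation: [2.317, 2.118, -0.002]
force: [1.6, 5.6, -4.2]
width: 0.258
```

>>> apply_moves(steps="-0.0004 0 0 0 0 0; -0.0008 0 0 0 0 0; -0.001 0 0 0 0 0; -0.001 0 0 0 0 0; -0.001 0 0 0 0 0")

```text
t: 14.9
ee_pos: [525.5, -88.4, 98.1]
orientation: [2.317, 2.119, -0.001]
force: [1.3, 6.7, -4.2]
width: 0.259
```

>>> apply_moves(steps="-0.0010 0 0 0 0 0; -0.0014 0 0 0 0 0; -0.0018 0 0 0 0 0; -0.0018 0 0 0 0 0; -0.0018 0 0 0 0 0")

```text
t: 15.4
ee_pos: [525.4, -89.2, 98.1]
orientation: [2.318, 2.119, 0.001]
force: [2.5, 11.3, -2.9]
width: 0.263
```

```bash
python3 - <<'E'
from h import *
from bench import bot
s=bot.observe();print(s['force'],s['ee_pos'],s['ft_torque'])
grab("side","9");s=bot.observe();print(s['force'],s['ee_pos'])
grab("wrist","9");s=bot.observe();print(s['force'])
E
python3 chk.py pics/side9.npz
```

```text
[ 2.51933118 11.34765444 -2.88395995] [525.36898638 -89.18804301  98.05582588] [ 1.68079649 -0.32602974  0.03581591]
[ 2.13060957 11.21084722 -3.37673201] [525.39950085 -89.19567535  98.08205374]
[ 2.96555989 10.96371165 -2.98001378]
[[18.5  0.4 -1.2 20. ]
 [23.5 -0.  -1.2 16. ]
 [28.5  0.4 -1.1 22. ]
 [33.5 -0.3 -1.1 18. ]
 [38.5 -0.2 -1.5 20. ]
 [43.5 -0.1 -1.  19. ]
 [48.5  0.5 -0.9 23. ]
 [53.5  0.1 -0.7 18. ]
 [58.5  0.2 -1.2 25. ]
 [63.5 -0.1 -0.9 44. ]]
axis at grip: e 0.16 z -1.37 | extrap at mouth e 0.28 z -1.82 slopes deg -0.11 0.4
tip along(side cam) [129.8 130.7] tool off 63.2
ear 101 z pct [-12.7   4.3  12.8] a 3.9
```

>>> apply_moves(steps="-0.0008 0 0 0 0 0; -0.0008 0 0 0 0 0; -0.0008 0 0 0 0 0; -0.0008 0 0 0 0 0; -0.0008 0 0 0 0 0; -0.0008 0 0 0 0 0; -0.0008 0 0 0 0 0; -0.0008 0 0 0 0 0; -0.0008 0 0 0 0 0; -0.0008 0 0 0 0 0; -0.0008 0 0 0 0 0; -0.0008 0 0 0 0 0")

```text
t: 16.7
ee_pos: [525.4, -89.0, 98.1]
orientation: [-2.319, -2.119, -0.002]
force: [1.8, 9.8, -2.3]
width: 0.259
```

Run:
```python
p=__import__('cv2');i=p.imread('pics/side9.png')[110:260,320:460];p.imwrite('pics/side9z.png',p.resize(i,None,fx=4,fy=4,interpolation=2))
```

```text
(no output)
```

View pics/side9z.png

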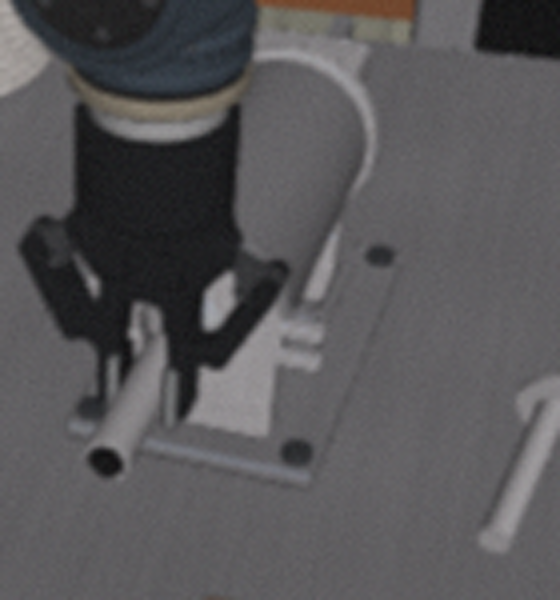

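View pics/wrist9.png

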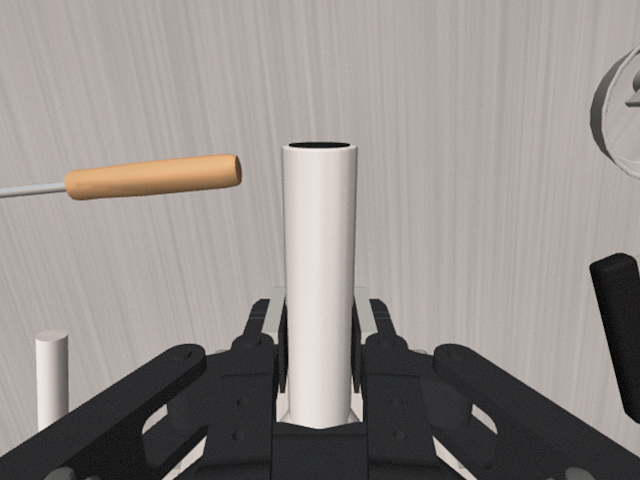

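Side view: the right ear is at (395,195), right at the swing bolt block, and the plate is closed against the mouth. Wrist view: the spout tip is still at row 147, so it hasn't slipped. Force is 9.8 N, so I'll keep holding.

>>> apply_moves(steps="-0.0009 0 0 0 0 0; -0.0009 0 0 0 0 0; -0.0009 0 0 0 0 0; -0.0009 0 0 0 0 0; -0.0009 0 0 0 0 0; -0.0009 0 0 0 0 0; -0.0009 0 0 0 0 0; -0.0009 0 0 0 0 0; -0.0009 0 0 0 0 0; -0.0009 0 0 0 0 0; -0.0009 0 0 0 0 0; -0.0009 0 0 0 0 0")

```text
t: 17.9
ee_pos: [525.4, -89.0, 98.1]
orientation: [-2.318, -2.119, -0.004]
force: [2.0, 9.2, -2.4]
width: 0.258
```

>>> apply_moves(steps="-0.0009 0 0 0 0 0; -0.0009 0 0 0 0 0; -0.0009 0 0 0 0 0; -0.0009 0 0 0 0 0; -0.0009 0 0 0 0 0; -0.0009 0 0 0 0 0; -0.0009 0 0 0 0 0; -0.0009 0 0 0 0 0; -0.0009 0 0 0 0 0; -0.0009 0 0 0 0 0; -0.0009 0 0 0 0 0; -0.0009 0 0 0 0 0")

```text
t: 19.1
ee_pos: [525.4, -88.9, 98.1]
orientation: [-2.317, -2.118, -0.005]
force: [2.0, 9.6, -1.9]
width: 0.253
```

>>> apply_moves(steps="-0.0009 0 0 0 0 0; -0.0009 0 0 0 0 0; -0.0009 0 0 0 0 0; -0.0009 0 0 0 0 0; -0.0009 0 0 0 0 0; -0.0009 0 0 0 0 0; -0.0009 0 0 0 0 0; -0.0009 0 0 0 0 0; -0.0009 0 0 0 0 0; -0.0009 0 0 0 0 0; -0.0009 0 0 0 0 0; -0.0009 0 0 0 0 0")

```text
t: 20.3
ee_pos: [525.4, -88.9, 98.1]
orientation: [-2.316, -2.118, -0.007]
force: [2.1, 10.1, -2.2]
width: 0.256
```

```bash
python3 - <<'E'
from h import *
from bench import bot
F=[]
for i in range(6):
    c=grab("side",f"1{i}");F.append(bot.observe()['force'])
print(np.array(F).round(1),bot.observe()['ee_pos'],bot.observe()['t'])
grab("top","10")
a=[load(f"pics/side1{i}.npz") for i in range(6)]
b=a[0];b['d']=np.median([x['d'] for x in a],0);b['p']=np.median([x['p'] for x in a],0).astype(np.uint8);np.savez("pics/sidem.npz",**b)
E
python3 chk.py pics/sidem.npz
```

```text
[[ 1.1 10.1 -2.3]
 [ 2.2  9.5 -2. ]
 [ 2.3 10.4 -2.4]
 [ 1.7 10.3 -2.9]
 [ 2.5 10.3 -2.2]
 [ 1.9  9.  -2.4]] [525.41625627 -88.9280169   98.08234732] 20.6
[[18.5  0.3 -1.2 20. ]
 [23.5  0.  -1.3 16. ]
 [28.5  0.3 -1.  20. ]
 [33.5  0.5 -1.3 20. ]
 [38.5  0.5 -1.1 22. ]
 [43.5  0.1 -1.1 20. ]
 [48.5  0.3 -1.4 21. ]
 [53.5  0.3 -1.1 18. ]
 [58.5  0.2 -1.1 25. ]
 [63.5 -0.4 -1.1 51. ]]
axis at grip: e 0.46 z -1.27 | extrap at mouth e 0.88 z -1.42 slopes deg -0.37 0.13
tip along(side cam) [129.  129.3] tool off 63.5
ear 100 z pct [-12.1   5.2  12.4] a 4.1
```

View pics/top10.png

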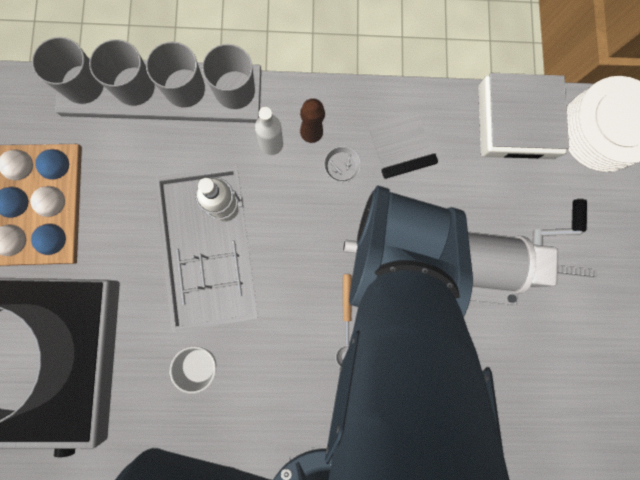

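Pressed for about 5.5 s at about 10 N, with the cap centred to about 1–1.5 mm and square within about 0.4°. The other items are where they were. Handing in while still holding.

Run:
```python
from bench import bot
print(bot.close_job())
s=bot.observe();print(s['t'],s['force'],s['ee_pos'])
```

```text
the job is handed in; nothing more can be done
None
the job is handed in; nothing more can be done
```

The cap is pressed on the filler's seal, and the arm was still holding it there when I handed the job in at about 20.7 s. With the cap still in the rack, I first pressed the nozzle to its stop (185 mm, with the force rising to 9.7 N). It sprang back to about 194–195 mm. I then lifted the cap straight up by its spout, brought it to the mouth and pressed it on.

**Last checks:**
- **Push:** readings were 9–11 N over the last 5 s or so (about 11.3 N at most), well below ramming the seal. That fits about 2.5 mm of seal squeeze.
- **Fit:** the cap is centred to about 1 mm sideways and 1–1.5 mm in height, and square to about 0.4°. The one ear I could see is level at its swing bolt.
- **Grip:** the wrist view showed no slip of the spout in the pads.
- **Other items:** everything visible in the last pictures was where it started, though the arm hides part of the last top view (the spare spout and part of the spoon).

**Disagreements:**
- **Sideways position:** the top camera put things about 4 mm further from the robot than the side and wrist cameras. I went with those two, since they agreed.
- **Mouth height:** the side camera read 117.5 mm, the wrist camera 115.9 mm and your text says 115 mm. I held the spout's axis at about 116.5 mm.
- **Not seen:** the far ear and the seal itself were hidden by the gripper, so I could not check them directly.

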